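# Start the internal adjustment of a laboratory balance

## Robot

A 6-joint arm with a two-finger parallel gripper is mounted at the origin on the work surface. World frame = base frame: x ahead of the robot, y to its left, z up, the work surface at z = 0. Lengths are in m, angles in rad, forces in N, time in s.
With the tool pointing down it reaches from about 0.375 to 0.9 m from the base axis. Payload 3.1 kg.
Tool frame: the origin (TCP) lies between the finger pads; the fingertips stand 8 mm ahead of it and the grasp point (between the pads) lies 11 mm behind it (manip.tip_extent is the distance from the TCP to the fingertips, in m); z points along the fingers, x is the direction in which the jaws open and shut, and the axes are right-handed (so a half turn about z gives the same grasp; the last joint's range is limited). The gripper opens to 85 mm and grips with 20 to 120 N. Pads are 22 mm wide; open, the fingers measure 114 mm over their backs; the gripper's body (76 mm by 85 mm) begins 54 mm behind the grasp point. The pads swing forward as they close: fully open they stand 13 mm farther back than shut.
Start: joints at [1.014, 0.527, 1.433, -0, 1.181, -0.178], TCP at [0.231, 0.581, 0.211] pointing down, gripper open.
Joint ranges: [-3.08, 3.08], [-0.75, 2.2], [0.22, 2.44], [-1.43, 4.57], [0, 2.65], [-2.85, 2.85]. Speed limits (rad/s): [2.79, 2.79, 3.14, 3.14, 3.14, 3.14].

## Interface

Orientations are given as a unit quaternion [x, y, z, w].
In Python, from station import manip gives the robot as it stands.
- The arm moves only by the tool move_arm, never from a script. Its argument "deltas" is a list that holds one entry, the list of rows, each a list of 4 numbers: the shift along the tool's x, y, z in m, then the turn about the tool's z in degrees. A call has 1 to 20 rows; each row is the pose to reach, as a shift and turn from the pose measured when the call began, along the tool's axes at that moment; what a row does not reach only later rows make up. A row lasts 1/12 s, in which the tool goes at most 41.7 mm and 7.16 degrees, less where a joint would pass 70% of its speed; a pose out of reach is approached as far as the arm can. A call with a gripper value outside its range is refused whole. "gripper" is the opening, from 0 (shut) to 1 (fully open), set as the call begins (left out, the last holds). The fingers move at their own pace and stop on an object; "squeeze" is the grip in N (left out, the last holds). Time passes only in rows, so rows that repeat a pose let the fingers close. It gives the time, the measured TCP pose, the force and the opening at its end, in the units of the state.
- manip.sense(): the state, without advancing time (a new reading comes with each control period).
- manip.snapshot(name): name is "scene" or "top" or "wrist"; returns a dict with "img" (384x512x3 uint8, red, green, blue), "vertical_fov" (degrees; the focal length in pixels is half the picture's height over the tangent of half this angle, whatever the lens; pixels are square), "cx", "cy" (the principal point, pixels), "D" ([k1, k2, p1, p2, k3] as OpenCV has them; the pictures are not rectified), "origin" and "orientation" of the camera in the world. Camera axes: x right, y down, z forward; pixel columns grow to the right and rows downward; lengths in m; the calibration is good to about 2 mm. A picture is of the moment at which its call begins. There is no depth.
- manip.sign_off(): hands the job in, once; it reports no verdict.
The state is a dict: "t": time; "q": joint angles; "qd": joint speeds; "tau": joint torques, N m; "tcp_pos": TCP position; "tool_rot": TCP orientation; "force": force on the tool from outside, world axes, zero at the start; "ft_torque": the same for the moment, N m; "finger_gap": opening from 0.0 (shut) to 1.0 (fully open).
Only numpy, scipy, OpenCV 4.12 (cv2) and the standard library are available. Lean on these libraries where they do the work, as an engineer would, in place of code of your own. Each camera call takes 0.05 s, during which the arm holds its last target.

## Task

Start the balance's internal adjustment: push the draught cover fully shut over the weighing well, then, with a fingertip on each, press the control terminal's two tall round keys all the way down together, keep both down for three seconds and let both up together. Press no other key, and leave everything else on the bench where it stands.

Things in the scene. Friction and masses are not known exactly. Their poses are not given: they have to be found in the camera images.
- cover (a joint): opening of the weighing module's sliding draught cover, m: 0 is fully shut (end stop), it grows as the cover slides towards the module's +y, at most 0.070; starts 0.035 to 0.065. It slides stiffly (about 1.5 N of friction) and stays where left
- cover_push (a point): centre of the upright face at the +y end of the draught cover (90 mm wide, 26 mm high; its lower edge is 0.5 mm above the module's deck). Push on this face, towards the module's -y, to shut the cover; the deck behind it is bare. Moves with the cover; axes those of the module
- module: weighing module: long low white housing fixed to the bench, 110 (x) x 250 (y) x 90 mm high; origin under its centre. A round well with a small pan, 66 mm wide, opens in its deck near the -y end. The draught cover, 90 (x) x 90 (y) x 26 mm, a grey frame with a clear window, rides on the deck along y between two guide rails (8 mm high, running along x = +-0.05) and shuts the well when fully towards -y
- terminal: control terminal fixed to the bench: white box 150 (x) x 190 (y) mm; the level key deck on its -x half is 32 mm above the bench, a sloped display rises beyond it (x from 0.005 to 0.075) to about 60 mm. Origin under its centre. On the deck, in one row along y at x = -0.038: two tall round keys at y = +0.032 and -0.032, one flat square key between them (y = 0) and a flat key outside each (y = +-0.071)
- key_left (a joint): travel of the tall round key at the terminal's +y, m: 0 up, 0.006 fully down. Round key caps: 28 mm across, tops 9 mm above the deck (41 mm above the bench), centres 64 mm apart. Sprung: 1 N starts it, 4 N is fully down; it comes up by itself when let go
- key_right (a joint): the same for the tall round key at the terminal's -y
- key_left_top (a point): centre of the top of the round key at +y (moves with it); axes those of the terminal
- key_right_top (a point): centre of the top of the round key at -y (moves with it); axes those of the terminal
- flat_mid (a joint): travel of the flat key (22 x 16 mm, 2.5 mm above the deck) between the round keys, m: 0 up, 0.002 down; not to be pressed
- flat_left (a joint): travel of the flat key (22 x 22 mm, 2.5 mm above the deck) at the terminal's +y edge; not to be pressed
- flat_right (a joint): travel of the flat key (22 x 22 mm, 2.5 mm above the deck) at the terminal's -y edge; not to be pressed
- vial_a: bystander: capped sample vial, 25 mm across, 45 mm high, standing near the terminal; origin under its centre
- vial_b: bystander: capped sample vial of the same size, standing between module and terminal; origin under its centre
- weight: bystander: brass 100 g weight with a knob, 26 mm across, 41 mm high; origin under its centre
- tweezers: bystander: steel tweezers lying flat, 120 mm long, 6 mm high; origin at mid length on the bench, along x
- pen: bystander: pen lying flat, 140 mm long along x, 11 mm high; origin at mid length on the bench
- dish: bystander: small white dish, 60 mm across, 20 mm high, standing near the module; origin under its centre
- tray: bystander: shallow open steel tray, 90 x 140 x 20 mm; origin under its centre

How it is judged:
On the way, in this order (a step that is already met when the one before it is completed fails the run):
1. the draught cover is pushed fully shut (value of joint cover below 0.003 m), for 0.2 s.
2. with the cover shut, the fingers hold both round keys down together for 2.5 s (value of joint cover below 0.004 m and value of joint each of key_left, key_right above 0.0045 m and contact force between the fingers and terminal above 5 N), for 2.5 s.
At the end, for the whole second after the job is handed in: the cover is shut (within 4 mm), both round keys are up again (within 1 mm), the flat keys are up, and the loose things are at rest where they stood (value of joint cover below 0.004 m and value of joint each of key_left, key_right, flat_mid, flat_left, flat_right below 0.001 m and linear speed of each of vial_a, vial_b, weight, tweezers, pen, dish, tray below 0.02 m/s); the robot touches nothing.
It fails at once if one round key is pressed (over 4.5 mm) while the other is up (under 0.5 mm) ((value of joint key_left above 0.0045 m and value of joint key_right below 0.0005 m) or (value of joint key_right above 0.0045 m and value of joint key_left below 0.0005 m)).
It fails at once if a flat key is pressed (over 1.2 mm) (value of joint any of flat_mid, flat_left, flat_right above 0.0012 m).
It fails at once if a bystander is moved or lifted by more than 15 mm (distance of any of vial_a, vial_b, weight, tweezers, pen, dish, tray from where it was at the start of the episode above 0.015 m).
It fails at once if a vial or the weight is tipped by more than 0.35 rad (angle between any of vial_a, vial_b, weight's own z axis and vertical above 0.35 rad).
It also fails if it takes over 58 s, if anything falls off the work surface, if the arm or the gripper's body presses on something with over 40 N, if the wrist force passes 120 N, or if a joint passes its speed limit or range.

## Working session

There is one attempt and no reset: what is moved stays moved. The work goes in short steps, Python scripts to look and compute and a tool call to move; the robot and the scene stay as the last step left them, time stands still between calls to the robot, and variables do not carry over. Pictures are saved under pics/ and viewed, and the job is handed in when it is done.

Besides the shell and the picture viewer there is one more tool, called after ">>>" in YAML: its name, and indented under it one key for each argument. move_arm: Moves the arm, as the interface text tells. Its arguments: {"type":"object","properties":{"deltas":{"type":"array"},"gripper":{"type":"number"},"squeeze":{"type":"number"}},"required":["deltas"]}

```bash
ls; mkdir -p pics; python3 - <<'E'
from station import manip
import cv2
s=manip.sense()
for k in s: print(k,s[k])
for n in ["scene","top","wrist"]:
    d=manip.snapshot(n)
    cv2.imwrite(f"pics/{n}0.png",d["img"][:,:,::-1])
    print(n,{k:v for k,v in d.items() if k!="img"})
    import pickle; pickle.dump(d,open(f"{n}0.pkl","wb"))
E
```

```text
pics
t 0.0
q [ 1.01351215e+00  5.28483601e-01  1.43387422e+00 -1.34728958e-05
  1.18141549e+00 -1.78492603e-01]
qd [ 0.00055763 -0.00080587 -0.00052961 -0.00180512 -0.00031109  0.00219353]
tau [-7.40955820e-04 -4.42346048e+01 -1.78021914e+01 -2.23482384e-04
  8.33877653e-03  3.79624492e-07]
tcp_pos [0.23069213 0.58005847 0.2097319 ]
tool_rot [ 8.27584311e-01  5.61340377e-01 -9.94145063e-04  4.47806599e-04]
force [ 0.74266436  0.27627143 -0.46796851]
ft_torque [ 0.00650743  0.00694293 -0.01179644]
finger_gap 0.9969181009167997
scene {'vertical_fov': 47.77325689726059, 'cx': 262.10378182350263, 'cy': 188.9897246169345, 'D': array([-0.13991611,  0.        ,  0.        ,  0.        ,  0.        ]), 'origin': array([1.11706751, 0.24937992, 0.79289991]), 'orientation': array([ 0.52790213,  0.77613209, -0.28977246, -0.18700331])}
top {'vertical_fov': 55.47706811485255, 'cx': 261.6543843612776, 'cy': 193.5920745799645, 'D': array([0.00569795, 0.        , 0.        , 0.        , 0.        ]), 'origin': array([ 0.49830186, -0.00480808,  0.91711957]), 'orientation': array([ 0.70890602, -0.70278354,  0.0327017 , -0.04978108])}
wrist {'vertical_fov': 66.59761279538822, 'cx': 258.12659947195294, 'cy': 190.4351701319028, 'D': array([0.0263189, 0.       , 0.       , 0.       , 0.       ]), 'origin': array([0.16007065, 0.61012471, 0.37343699]), 'orientation': array([0.81817994, 0.55463793, 0.08369621, 0.12630636])}
```

View pics/top0.png

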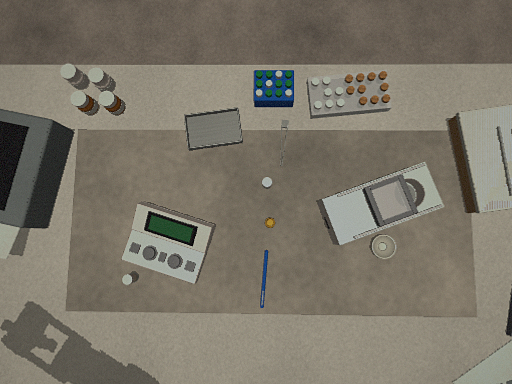

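View pics/scene0.png

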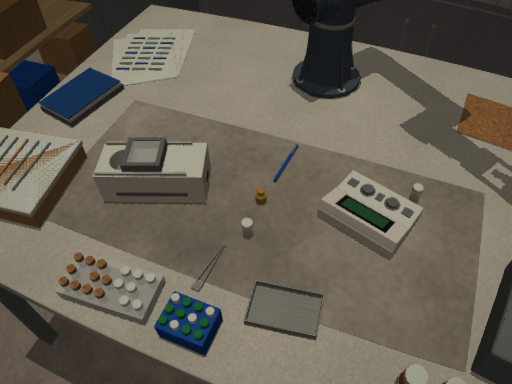

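View pics/wrist0.png

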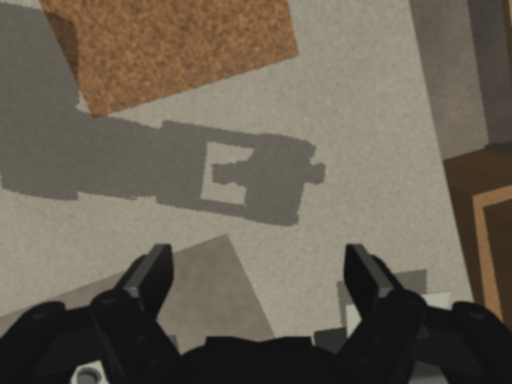

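Top view: the terminal is at about (170,243) px, with round keys near (149,253) and (174,261). The module is at about (380,203), with the cover near (390,200) and the well at its right end, so the module's -y is towards the right of the image. I'll zoom in next.

```bash
cat > h.py <<'E'
import numpy as np, cv2, pickle
from scipy.spatial.transform import Rotation as R
def K(d):
    f=d["img"].shape[0]/2/np.tan(np.radians(d["vertical_fov"])/2)
    return np.array([[f,0,d["cx"]],[0,f,d["cy"]],[0,0,1]])
def ray(d,px):
    p=cv2.undistortPoints(np.array(px,float).reshape(-1,1,2),K(d),np.array(d["D"])).reshape(-1,2)
    v=np.c_[p,np.ones(len(p))]
    return R.from_quat(d["orientation"]).apply(v)
def onz(d,px,z):
    v=ray(d,px); o=d["origin"]
    return o+v*((z-o[2])/v[:,2])[:,None]
def proj(d,P):
    Rm=R.from_quat(d["orientation"]).as_matrix().T
    r=cv2.projectPoints(np.array(P,float).reshape(-1,1,3),cv2.Rodrigues(Rm)[0],-Rm@d["origin"],K(d),np.array(d["D"]))[0]
    return r.reshape(-1,2)
def load(n): return pickle.load(open(n+".pkl","rb"))
def tri(ds,pxs):
    A=np.zeros((3,3));b=np.zeros(3)
    for d,p in zip(ds,pxs):
        v=ray(d,[p])[0];v/=np.linalg.norm(v);M=np.eye(3)-np.outer(v,v);A+=M;b+=M@d["origin"]
    return np.linalg.solve(A,b)
E
python3 - <<'E'
from h import *
d=load("top0");s=load("scene0")
def crop(d,x0,y0,w,h,k,n):
    cv2.imwrite(n,cv2.resize(d["img"][y0:y0+h,x0:x0+w,::-1],None,fx=k,fy=k,interpolation=cv2.INTER_CUBIC))
crop(d,310,150,150,110,5,"pics/mt.png")
crop(d,110,195,120,100,6,"pics/tt.png")
crop(s,85,125,140,90,5,"pics/ms.png")
crop(s,310,160,120,95,6,"pics/ts.png")
E
```

```text
(no output)
```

View pics/mt.png

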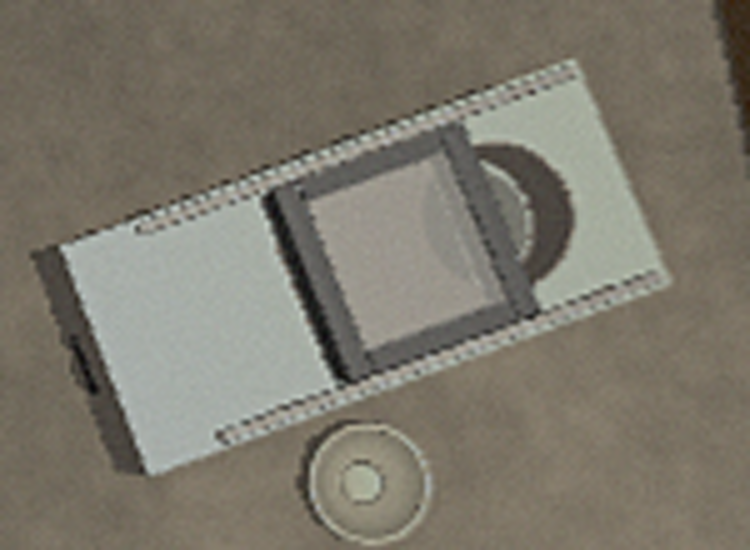

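View pics/tt.png

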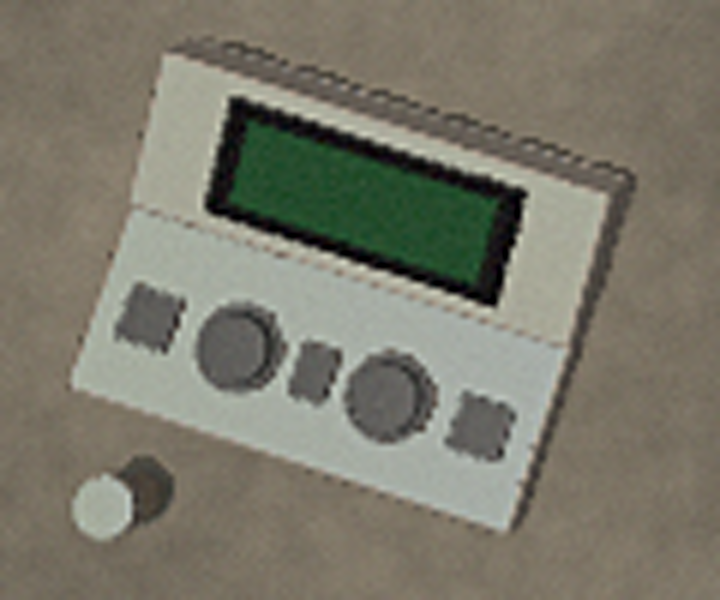

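View pics/ms.png

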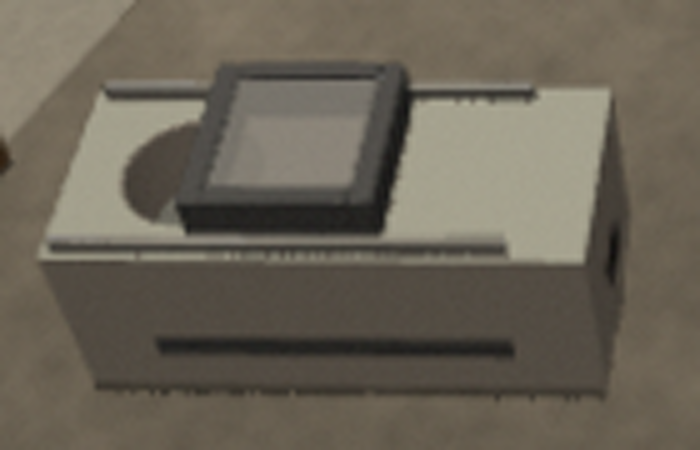

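View pics/ts.png

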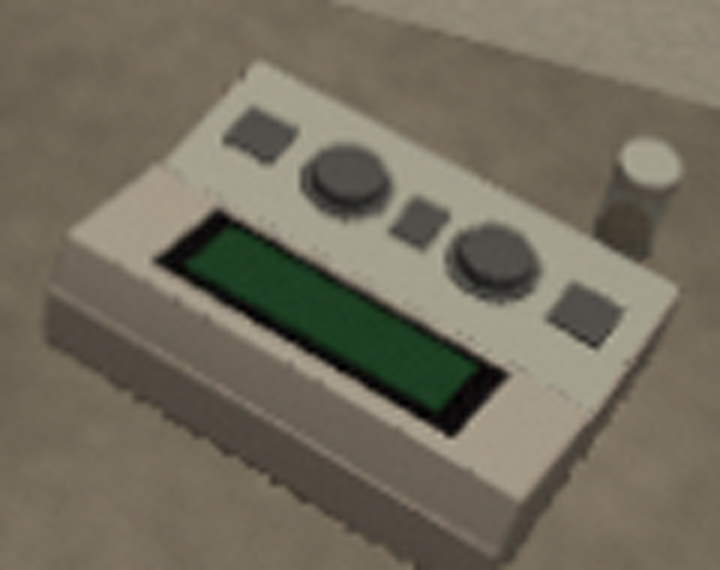

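```bash
python3 - <<'E'
from h import *
np.set_printoptions(precision=4,suppress=True)
d=load("top0");s=load("scene0")
f=lambda P,x0,y0,k:[(x0+(u+.5)/k-.5,y0+(v+.5)/k-.5) for u,v in P]
T=f([(72,385),(510,530),(133,207),(568,345)],110,195,6)
print("term corners");p=onz(d,T,.032);print(p, np.linalg.norm(p[0]-p[1]),np.linalg.norm(p[0]-p[2]),np.linalg.norm(p[2]-p[3]))
S=f([(678,290),(258,60),(590,412),(163,165)],310,160,6)
for a,b in zip(T,S): print("tri",tri([d,s],[a,b]))
print("scene",onz(s,S,.032))
fl=f([(150,319),(316,372),(481,427)],110,195,6); print("flats",onz(d,fl,.0345))
fs=f([(586,315),(420,222),(261,134)],310,160,6); print("flats sc",onz(s,fs,.0345))
M=f([(65,245),(150,475),(575,60),(670,285)],310,150,5)
MS=f([(612,88),(585,264),(105,88),(40,260)],85,125,5)
MS=f([(612,88),(585,264),(105,85),(40,260)],85,125,5)
# match: top image left=+y; scene image right=+y ; top image upper=+x ; scene lower=+x
p=onz(d,M,.09);print("module top",p,np.linalg.norm(p[0]-p[1]),np.linalg.norm(p[0]-p[2]),p.mean(0))
q=onz(s,[MS[1],MS[0],MS[3],MS[2]],.09);print("module sc",q,q.mean(0))
C=f([(280,190),(352,380),(462,123),(535,310)],310,150,5)
CS=f([(380,205),(405,65),(180,205),(222,65)],85,125,5)
p=onz(d,C,.1165);print("cover",p,p.mean(0));q=onz(s,CS,.1165);print(q,q.mean(0))
E
```

```text
term corners
[[0.4414 0.3533 0.032 ]
 [0.3866 0.1748 0.032 ]
 [0.5128 0.3323 0.032 ]
 [0.4594 0.1538 0.032 ]] 0.18671045264923095 0.07438920574691964 0.18636439406588778
tri [0.4411 0.3549 0.029 ]
tri [0.386  0.1761 0.0305]
tri [0.5127 0.3323 0.0332]
tri [0.4589 0.155  0.0362]
scene [[0.4436 0.3548 0.032 ]
 [0.3869 0.1772 0.032 ]
 [0.5115 0.3327 0.032 ]
 [0.4542 0.1564 0.032 ]]
flats [[0.468  0.3222 0.0345]
 [0.4478 0.2542 0.0345]
 [0.4269 0.1872 0.0345]]
flats sc [[0.4701 0.3235 0.0345]
 [0.4485 0.2558 0.0345]
 [0.4272 0.1881 0.0345]]
module top [[ 0.5848 -0.1227  0.09  ]
 [ 0.4818 -0.1595  0.09  ]
 [ 0.6713 -0.3549  0.09  ]
 [ 0.5688 -0.3927  0.09  ]] 0.10935558744032124 0.24776120217724723 [ 0.5767 -0.2575  0.09  ]
module sc [[ 0.584  -0.1194  0.09  ]
 [ 0.4797 -0.1586  0.09  ]
 [ 0.6707 -0.353   0.09  ]
 [ 0.5641 -0.3929  0.09  ]] [ 0.5746 -0.256   0.09  ]
cover [[ 0.607  -0.2132  0.1165]
 [ 0.5241 -0.2423  0.1165]
 [ 0.6373 -0.2934  0.1165]
 [ 0.5552 -0.3219  0.1165]] [ 0.5809 -0.2677  0.1165]
[[ 0.6056 -0.2055  0.1165]
 [ 0.5237 -0.2408  0.1165]
 [ 0.6374 -0.2898  0.1165]
 [ 0.5539 -0.323   0.1165]] [ 0.5801 -0.2648  0.1165]
```

```bash
cat >> h.py <<'E'
def delta(st,target,th):
    Rm=R.from_quat(st["tool_rot"]); d=Rm.inv().apply(np.array(target)-st["tcp_pos"])
    x=Rm.apply([1,0,0]); a=np.degrees(np.arctan2(x[1],x[0])); t=-((th-a+180)%360-180)
    return d,t,a
E
python3 - <<'E'
from h import *
from station import manip
np.set_printoptions(precision=4,suppress=True)
d=load("top0")
w=onz(d,[(310+502.5/5-.5,150+216.5/5-.5)],.09)[0]
v=np.array([-.349,.937]);c=np.array([.5757,-.2568])
print("well",w,"local y",(w[:2]-c)@v,"cover c",(np.array([.5805,-.2663])-c)@v,"face",(np.array([.565,-.2265])-c)@v)
print([a for a in dir(manip) if a[0]!='_'],manip.tip_extent)
print(delta(manip.sense(),[.545,-.173,.20],20.4))
E
```

```text
well [ 0.5995 -0.3194  0.09  ] local y -0.06691734037934373 cover c -0.010576700000000017 face 0.032125399999999985
['PlanningError', 'sense', 'sign_off', 'snapshot', 'tip_extent'] 0.008
(array([-0.5836,  0.5705,  0.0107]), np.float64(47.89591958664846), np.float64(68.29591958664847))
```

>>> move_arm:
  deltas:
    - [[-0.015,0.015,0,1],[-0.04,0.04,0,3],[-0.07,0.068,0,6],[-0.1,0.098,0,9],[-0.13,0.127,0,12],[-0.16,0.156,0,15],[-0.19,0.186,0,18],[-0.22,0.215,0,21],[-0.25,0.244,0,24],[-0.28,0.274,0,27],[-0.31,0.303,0,30],[-0.34,0.332,0,33],[-0.37,0.362,0,36],[-0.4,0.391,0,39],[-0.43,0.42,0,42],[-0.46,0.45,0,45],[-0.49,0.479,0,47.9],[-0.52,0.508,0,47.9],[-0.55,0.538,0,47.9],[-0.575,0.562,0,47.9]]
  gripper: 0

```text
t: 1.82
tcp_pos: [0.5407, -0.1642, 0.2105]
tool_rot: [0.984, 0.177, -0.001, 0.001]
force: [0.1, 0.2, -0.7]
finger_gap: -0.002
```

```bash
python3 - <<'E'
from h import *
from station import manip
s=manip.sense();print(s["t"],s["tcp_pos"],s["force"],s["finger_gap"],s["q"])
print(delta(s,[.545,-.173,.109],20.4))
E
```

```text
1.8167 [ 0.5407098  -0.16419749  0.21053256] [ 0.14775457  0.19060496 -0.74709463] -0.0017143942195370246 [-0.49162918  0.44724441  1.58488272 -0.00176588  1.10971509 -0.84597462]
(array([0.00109878, 0.00965757, 0.10153952]), np.float64(-0.052507899524186996), np.float64(20.347492100475815))
```

>>> move_arm:
  deltas:
    - [[0.001,0.009,0.01,0],[0.001,0.009,0.03,0],[0.001,0.009,0.05,0],[0.001,0.009,0.07,0],[0.001,0.009,0.085,0],[0.001,0.009,0.095,0],[0.001,0.009,0.1,0],[0.001,0.009,0.101,0],[0.001,0.009,0.101,0]]

```text
t: 2.57
tcp_pos: [0.5449, -0.1723, 0.1097]
tool_rot: [0.984, 0.177, -0.001, 0.001]
force: [0.1, -0.8, 0.5]
finger_gap: -0.001
```

```bash
python3 - <<'E'
from h import *
from station import manip
s=manip.sense();print(s["t"],s["tcp_pos"],s["force"],s["finger_gap"])
for n in ["top","scene"]:
    d=manip.snapshot(n);pickle.dump(d,open(n+"1.pkl","wb"))
    x0,y0,w,h=(310,150,150,110) if n=="top" else (85,95,150,110)
    cv2.imwrite(f"pics/{n}1.png",cv2.resize(d["img"][y0:y0+h,x0:x0+w,::-1],None,fx=5,fy=5,interpolation=cv2.INTER_CUBIC))
E
```

```text
2.5667 [ 0.5448733  -0.17230603  0.10966986] [ 0.0751818  -0.80415904  0.50418801] -0.001070563673252406
```

View pics/scene1.png

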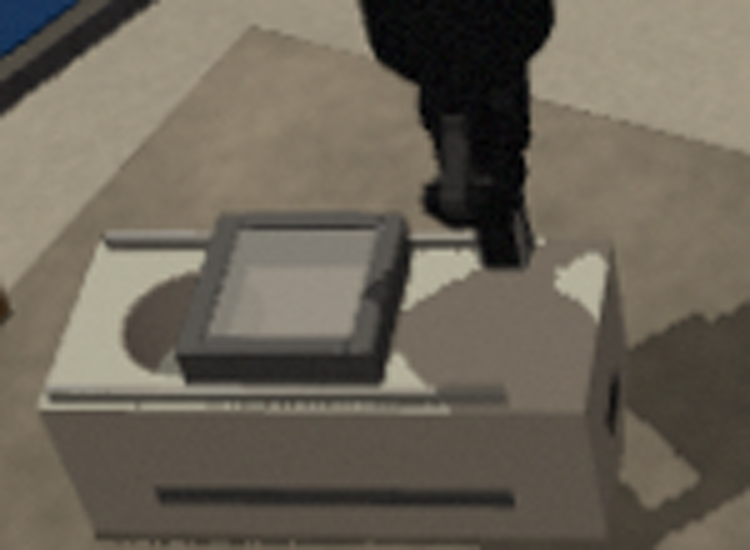

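View pics/top1.png

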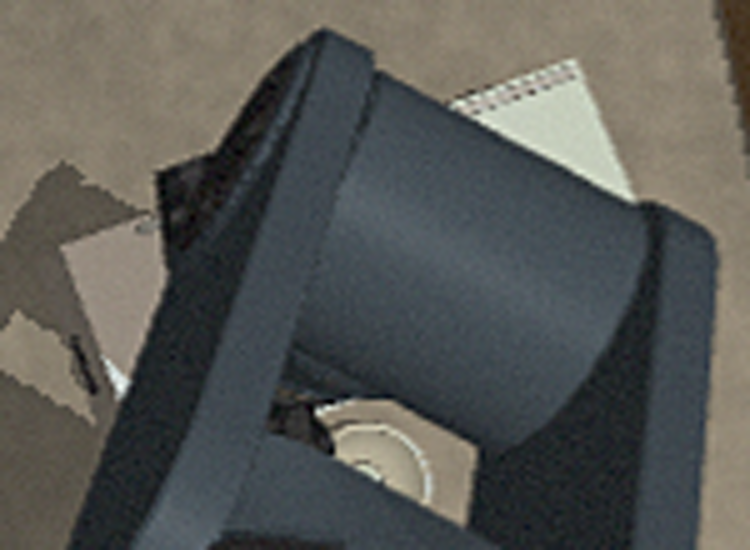

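The fingertips stand over bare deck behind the cover (scene crop about (505,260)), in line with its +y face. Now I'll push along tool +y.

>>> move_arm:
  deltas:
    - [[0,0.005,0,0],[0,0.013,0,0],[0,0.022,0,0],[0,0.03,0,0],[0,0.035,0,0],[0,0.04,0,0],[0,0.045,0,0],[0,0.05,0,0],[0,0.055,0,0],[0,0.06,0,0],[0,0.065,0,0],[0,0.07,0,0],[0,0.075,0,0],[0,0.08,0,0],[0,0.085,0,0],[0,0.088,0,0],[0,0.09,0,0],[0,0.09,0,0]]

```text
t: 4.17
tcp_pos: [0.5769, -0.2575, 0.1106]
tool_rot: [0.984, 0.177, 0.0, 0.001]
force: [-0.6, 0.2, -0.1]
finger_gap: 0.0
```

```bash
python3 - <<'E'
from h import *
from station import manip
s=manip.sense();print(s["t"],s["tcp_pos"],s["force"],s["finger_gap"], (s["tcp_pos"][:2]-[.5757,-.2568])@[-.349,.937])
for n in ["scene"]:
    d=manip.snapshot(n);pickle.dump(d,open(n+"2.pkl","wb"))
    x0,y0,w,h=(310,150,150,110) if n=="top" else (85,95,150,110)
    cv2.imwrite(f"pics/{n}2.png",cv2.resize(d["img"][y0:y0+h,x0:x0+w,::-1],None,fx=5,fy=5,interpolation=cv2.INTER_CUBIC))
E
```

```text
4.1667 [ 0.57686534 -0.25748211  0.11064201] [-0.6419369   0.24023541 -0.09490067] 0.00015604863269011302 -0.0010458399934825413
```

View pics/scene2.png

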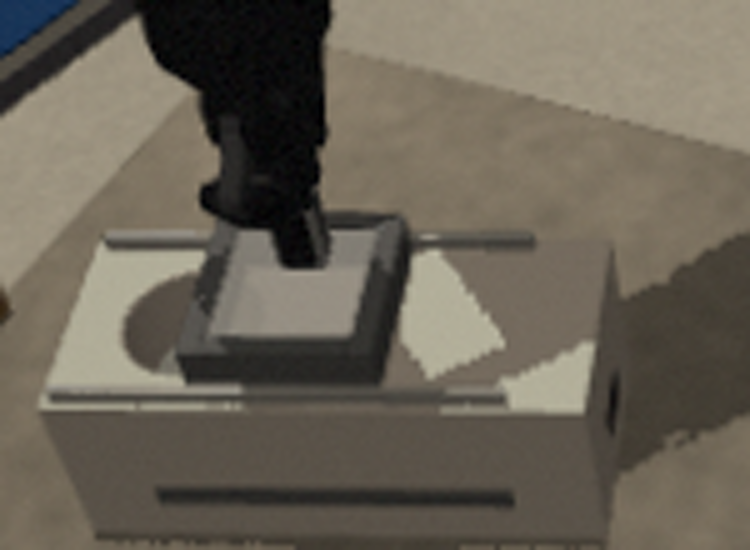

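The cover has not moved: the fingertip shows over its window at crop (300,265), with no contact force. So my heights are off. I'll triangulate to check them.

```bash
python3 - <<'E'
from h import *
from station import manip
np.set_printoptions(precision=4,suppress=True)
d=load("top0");s=load("scene0");s2=load("scene2");s1=load("scene1")
f=lambda P,x0,y0,k:[(x0+(u+.5)/k-.5,y0+(v+.5)/k-.5) for u,v in P]
M=f([(65,245),(150,475),(575,60),(670,285)],310,150,5)
MS=f([(585,264),(612,88),(40,260),(105,85)],85,125,5)
for a,b in zip(M,MS): print("deck",tri([d,s],[a,b]))
C=f([(280,190),(352,380),(462,123),(535,310)],310,150,5)
CS=f([(380,205),(405,65),(180,205),(222,65)],85,125,5)
for a,b in zip(C,CS): print("cover",tri([d,s],[a,b]))
for S,P in ((s1,(.5449,-.1723)),(s2,(.5769,-.2575))):
    for z in (.09,.1,.11,.12,.13): print(z,((proj(S,[[*P,z]])[0]-[85,95])+.5)*5)
w=manip.snapshot("wrist");pickle.dump(w,open("wrist2.pkl","wb"));cv2.imwrite("pics/wrist2.png",w["img"][:,:,::-1])
t=manip.snapshot("top");pickle.dump(t,open("top2.pkl","wb"));cv2.imwrite("pics/top2.png",t["img"][:,:,::-1])
E
```

```text
deck [ 0.5841 -0.1213  0.0896]
deck [ 0.4815 -0.1584  0.0918]
deck [ 0.6709 -0.354   0.09  ]
deck [ 0.568  -0.3895  0.0949]
cover [ 0.6055 -0.21    0.1156]
cover [ 0.5238 -0.2416  0.1165]
cover [ 0.6368 -0.2924  0.1154]
cover [ 0.5551 -0.3215  0.118 ]
0.09 [521.6011 323.8089]
0.1 [518.4727 308.3702]
0.11 [515.3023 292.698 ]
0.12 [512.0892 276.7878]
0.13 [508.8326 260.6349]
0.09 [326.5157 323.5861]
0.1 [321.9729 308.2791]
0.11 [317.371  292.7443]
0.12 [312.7091 276.9775]
0.13 [307.9864 260.9743]
```

View pics/wrist2.png

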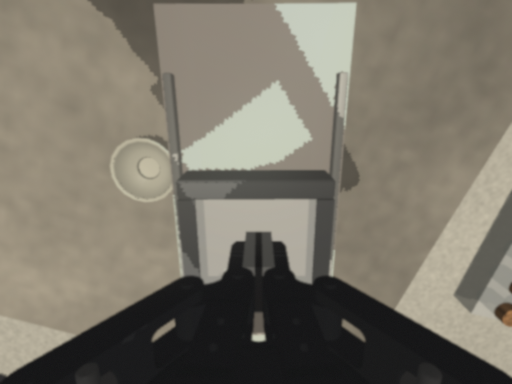

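```bash
python3 - <<'E'
from h import *
np.set_printoptions(precision=4,suppress=True)
s2=load("scene2");w=load("wrist2")
print(w["origin"],w["orientation"])
im=s2["img"][95:160,110:175,::-1].astype(float)
im=np.clip(255*(im/255)**.5,0,255).astype(np.uint8)
cv2.imwrite("pics/z2.png",cv2.resize(im,None,fx=9,fy=9,interpolation=cv2.INTER_CUBIC))
im=w["img"][200:384,150:370,::-1].astype(float)
im=np.clip(255*(im/255)**.5,0,255).astype(np.uint8)
cv2.imwrite("pics/zw2.png",cv2.resize(im,None,fx=3,fy=3,interpolation=cv2.INTER_CUBIC))
from station import manip
t=manip.sense();Rm=R.from_quat(t["tool_rot"])
for z in (-.02,-.01,0,.008): 
    P=t["tcp_pos"]+Rm.apply([0,0,z]);print(z,P,"wrist",proj(w,[P]),"scene",proj(s2,[P]))
    for yy in(-.011,.011):
        P=t["tcp_pos"]+Rm.apply([0,yy,z]);print("  ",yy,"wrist",proj(w,[P]),"scene",proj(s2,[P]))
E
```

```text
[ 0.5506 -0.1833  0.274 ] [0.9727 0.1742 0.026  0.1512]
-0.02 [ 0.5765 -0.2567  0.1306] wrist [[256.5874 246.4932]] scene [[146.4333 146.47  ]]
   -0.011 wrist [[256.5286 228.1099]] scene [[151.2378 146.4757]]
   0.011 wrist [[256.6436 264.1639]] scene [[141.6448 146.466 ]]
-0.01 [ 0.5765 -0.2567  0.1206] wrist [[256.7045 238.1397]] scene [[147.3679 149.6727]]
   -0.011 wrist [[256.6512 220.6537]] scene [[152.138  149.6824]]
   0.011 wrist [[256.7555 254.9812]] scene [[142.6133 149.6645]]
0 [ 0.5765 -0.2568  0.1106] wrist [[256.809  230.6795]] scene [[148.2904 152.8281]]
   -0.011 wrist [[256.7605 214.0077]] scene [[153.0266 152.8416]]
   0.011 wrist [[256.8557 246.7654]] scene [[143.5694 152.8159]]
0.008 [ 0.5765 -0.2568  0.1026] wrist [[256.8849 225.2617]] scene [[149.0198 155.3188]]
   -0.011 wrist [[256.8397 209.1889]] scene [[153.7292 155.3353]]
   0.011 wrist [[256.9285 240.79  ]] scene [[144.3255 155.3036]]
```

View pics/z2.png

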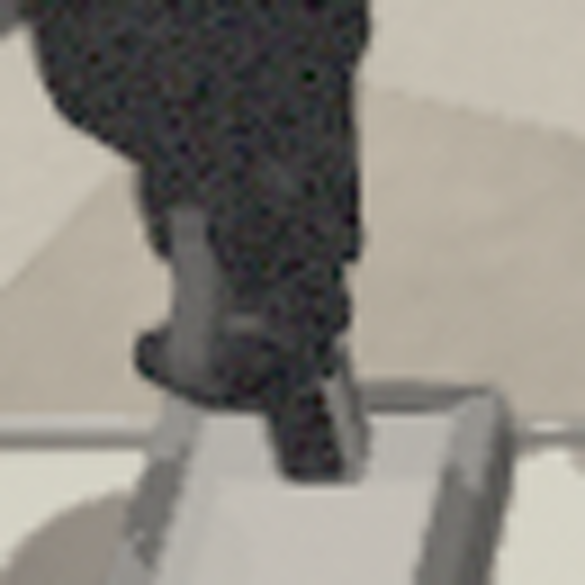

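View pics/zw2.png

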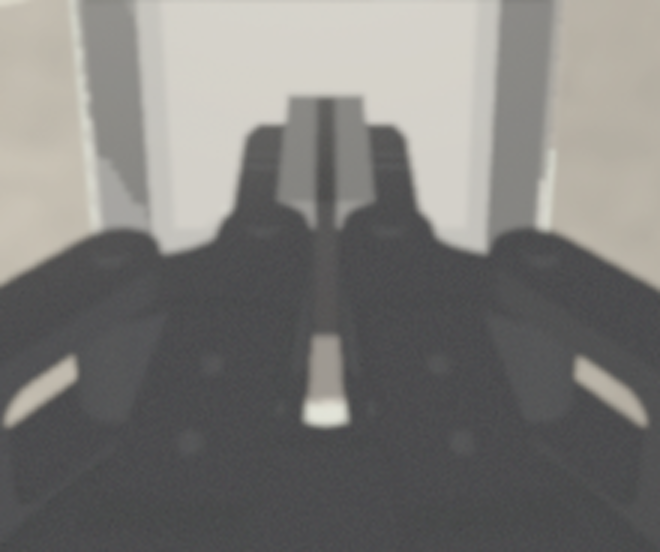

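Both the scene and wrist views put the fingertips near z ≈ 0.13, about 25 mm higher than tip_extent implies. That is why they passed over the cover's 0.1165 top. I'll back off over the bare deck, go 20 mm lower (the tips are proven to be above 0.116, so this stays clear of the deck) and look again.

>>> move_arm:
  deltas:
    - [[0,-0.01,0,0],[0,-0.03,0,0],[0,-0.05,0,0],[0,-0.07,0,0],[0,-0.085,0,0],[0,-0.09,0,0],[0,-0.09,0,0],[0,-0.09,0.006,0],[0,-0.09,0.013,0],[0,-0.09,0.018,0],[0,-0.09,0.02,0],[0,-0.09,0.02,0]]

```text
t: 5.32
tcp_pos: [0.5447, -0.1728, 0.0892]
tool_rot: [0.984, 0.176, -0.001, 0.0]
force: [0.3, 0.2, 0.4]
finger_gap: -0.003
```

```bash
cat > look.py <<'E'
from h import *
from station import manip
import sys
np.set_printoptions(precision=4,suppress=True)
n=sys.argv[1]
t=manip.sense();Rm=R.from_quat(t["tool_rot"]);s=manip.snapshot("scene");w=manip.snapshot("wrist")
pickle.dump(s,open(f"scene{n}.pkl","wb"));pickle.dump(w,open(f"wrist{n}.pkl","wb"))
print(t["t"],t["tcp_pos"],t["force"],t["finger_gap"])
c=proj(s,[t["tcp_pos"]])[0].astype(int);x0,y0=max(c[0]-35,0),max(c[1]-40,0)
g=lambda im:np.clip(255*(im/255.)**.5,0,255).astype(np.uint8)
a=cv2.resize(g(s["img"][y0:y0+70,x0:x0+70,::-1]),(560,560),interpolation=cv2.INTER_CUBIC)
cv2.imwrite(f"pics/ls{n}.png",a);print("scene crop origin",x0,y0,"scale 8")
cv2.imwrite(f"pics/lw{n}.png",g(w["img"][:,:,::-1]))
for z in (-.03,-.02,-.01,0,.008): 
    print(z,[((proj(s,[t["tcp_pos"]+Rm.apply([0,yy,z])])[0]-[x0,y0]+.5)*8) for yy in (-.011,.011)],proj(w,[t["tcp_pos"]+Rm.apply([0,-.011,z])])[0])
E
python3 look.py 3
```

```text
5.3167 [ 0.5447 -0.1728  0.0892] [0.2701 0.1952 0.4387] -0.0030297230918062087
scene crop origin 153 119 scale 8
-0.03 [array([313.5772, 252.4424]), array([235.7408, 252.1315])] [256.0953 236.6879]
-0.02 [array([318.4216, 277.8491]), array([241.1632, 277.4924])] [256.2457 228.2763]
-0.01 [array([323.2012, 302.8748]), array([246.5135, 302.4741])] [256.3788 220.829 ]
0 [array([327.9172, 327.5268]), array([251.7931, 327.0841])] [256.4974 214.1886]
0.008 [array([331.6447, 346.9842]), array([255.9665, 346.5092])] [256.5834 209.3725]
```

View pics/ls3.png

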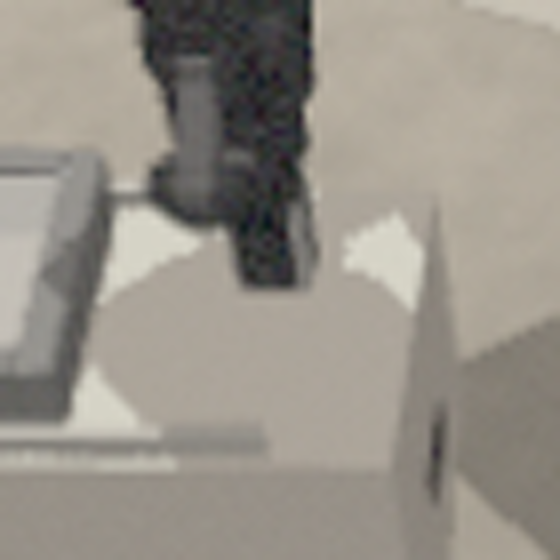

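View pics/lw3.png

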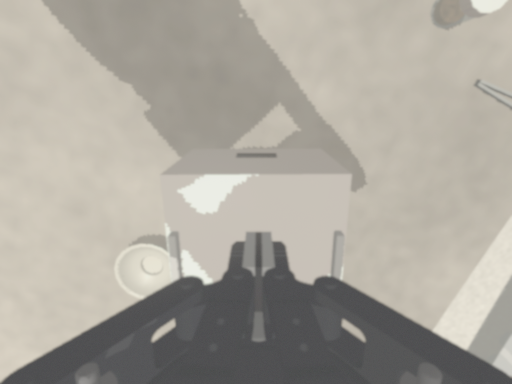

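The tips end at crop row 288 in the scene view and row 232 in the wrist view. Both put them about 22–25 mm behind the TCP, so the tip is at about z 0.112. I'll go down 12 mm more, then push, with calls short enough to read the force.

>>> move_arm:
  deltas:
    - [[0,0,0.004,0],[0,0,0.009,0],[0,0,0.012,0],[0,0,0.012,0],[0,0.006,0.012,0],[0,0.014,0.012,0],[0,0.022,0.012,0],[0,0.03,0.012,0],[0,0.035,0.012,0],[0,0.04,0.012,0],[0,0.045,0.012,0],[0,0.05,0.012,0],[0,0.055,0.012,0],[0,0.06,0.012,0],[0,0.065,0.012,0],[0,0.065,0.012,0]]

```text
t: 6.75
tcp_pos: [0.5682, -0.2349, 0.0781]
tool_rot: [0.984, 0.176, 0.0, 0.001]
force: [0.8, -0.3, 0.2]
finger_gap: -0.001
```

```bash
python3 look.py 4
```

```text
6.75 [ 0.5682 -0.2349  0.0781] [ 0.8394 -0.3299  0.1549] -0.0006473140604779646
scene crop origin 126 122 scale 8
-0.03 [array([302.9283, 256.7987]), array([226.9118, 256.4404])] [256.43   237.8232]
-0.02 [array([309.3147, 281.6657]), array([233.8419, 281.2532])] [256.5687 229.334 ]
-0.01 [array([315.618 , 306.1658]), array([240.6828, 305.7014])] [256.6913 221.8203]
0 [array([321.8396, 330.3058]), array([247.4356, 329.7919])] [256.8007 215.1224]
0.008 [array([326.7589, 349.3632]), array([252.7754, 348.8111])] [256.8799 210.2656]
```

View pics/ls4.png

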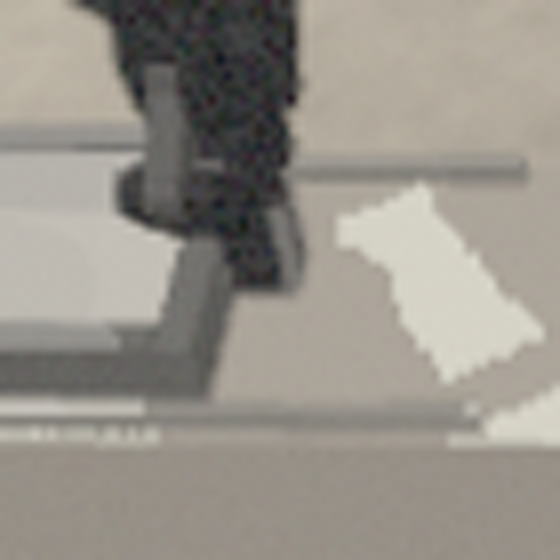

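View pics/lw4.png

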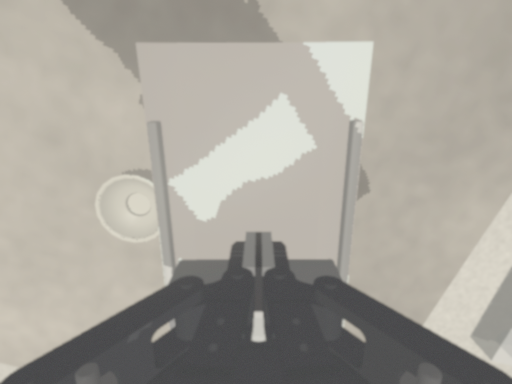

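The cover is moving: its face is now at the fingertip and about 20 mm of travel is done. I'll push on to just before the expected stop, then creep.

>>> move_arm:
  deltas:
    - [[0,0.005,0,0],[0,0.01,0,0],[0,0.015,0,0],[0,0.02,0,0],[0,0.025,0,0],[0,0.028,0,0],[0,0.03,0,0],[0,0.032,0,0],[0,0.034,0,0],[0,0.036,0,0],[0,0.036,0,0]]

```text
t: 7.77
tcp_pos: [0.5793, -0.2651, 0.078]
tool_rot: [0.984, 0.176, -0.001, -0.002]
force: [-1.3, 7.4, 3.2]
finger_gap: -0.003
```

```bash
python3 look.py 5
```

```text
7.7667 [ 0.5793 -0.2651  0.078 ] [-1.2709  7.3959  3.2415] -0.0027396671364088203
scene crop origin 112 122 scale 8
-0.03 [array([303.5914, 256.3177]), array([228.3984, 256.3746])] [256.5047 237.2743]
-0.02 [array([311.0083, 281.0754]), array([236.3411, 281.0667])] [256.6415 228.8062]
-0.01 [array([318.3295, 305.4701]), array([244.1824, 305.3985])] [256.7625 221.3116]
0 [array([325.5565, 329.5086]), array([251.9238, 329.3767])] [256.8704 214.6312]
0.008 [array([331.2712, 348.4873]), array([258.0458, 348.309 ])] [256.9486 209.7872]
```

View pics/ls5.png

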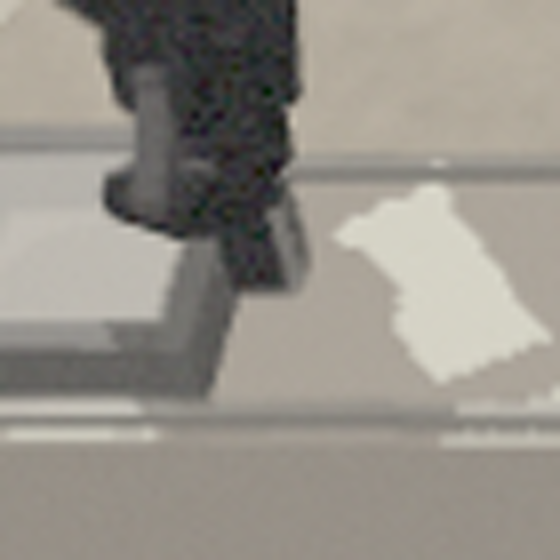

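>>> move_arm:
  deltas:
    - [[0,0.004,0,0],[0,0.006,0,0],[0,0.008,0,0],[0,0.008,0,0],[0,0.008,0,0],[0,0.008,0,0]]

```text
t: 8.37
tcp_pos: [0.579, -0.2648, 0.0781]
tool_rot: [0.984, 0.176, -0.004, -0.009]
force: [-2.8, 16.5, 8.2]
finger_gap: -0.001
```

```bash
python3 look.py 6
```

```text
8.3667 [ 0.579  -0.2648  0.0781] [-2.8409 16.5152  8.193 ] -0.0008653708218651528
scene crop origin 112 122 scale 8
-0.03 [array([303.2075, 255.6288]), array([228.2663, 256.481 ])] [256.4911 237.2768]
-0.02 [array([311.1333, 280.3228]), array([236.7125, 281.0978])] [256.6279 228.8155]
-0.01 [array([318.956 , 304.6546]), array([245.05  , 305.3554])] [256.749 221.327]
0 [array([326.6771, 328.6311]), array([253.2804, 329.2605])] [256.8569 214.652 ]
0.008 [array([332.782 , 347.5609]), array([259.7887, 348.1352])] [256.9351 209.812 ]
```

At 16.5 N there is no further advance, so the cover is at its hard stop. I'll back away, lift and check.

>>> move_arm:
  deltas:
    - [[0,-0.004,0,0],[0,-0.015,0,0],[0,-0.03,0,0],[0,-0.045,0,0],[0,-0.06,0,0],[0,-0.07,-0.02,0],[0,-0.07,-0.05,0],[0,-0.08,-0.08,0],[0,-0.11,-0.1,0],[0,-0.14,-0.12,0],[0,-0.17,-0.122,0],[0,-0.19,-0.122,0],[0,-0.2,-0.122,0]]
  gripper: 0.6

```text
t: 9.55
tcp_pos: [0.51, -0.0773, 0.2047]
tool_rot: [0.984, 0.177, -0.003, -0.008]
force: [-0.5, -0.5, -1.0]
finger_gap: 0.601
```

```bash
python3 - <<'E'
from h import *
from station import manip
np.set_printoptions(precision=4,suppress=True)
s=manip.sense();print(s["t"],s["tcp_pos"],s["force"],s["finger_gap"])
d=manip.snapshot("scene");pickle.dump(d,open("scene7.pkl","wb"))
cv2.imwrite("pics/s7.png",cv2.resize(d["img"][95:205,85:235,::-1],None,fx=5,fy=5,interpolation=cv2.INTER_CUBIC))
w=manip.snapshot("wrist");pickle.dump(w,open("wrist7.pkl","wb"));cv2.imwrite("pics/w7.png",w["img"][:,:,::-1])
# target over keys: tool x along terminal y
print(delta(s,[.4482,.2553,.20],72.7))
E
```

```text
9.55 [ 0.51   -0.0773  0.2047] [-0.4859 -0.5271 -0.9929] 0.6014654162196565
(array([ 0.0581, -0.3332,  0.0102]), np.float64(-52.28760813933428), np.float64(20.41239186066571))
```

View pics/s7.png

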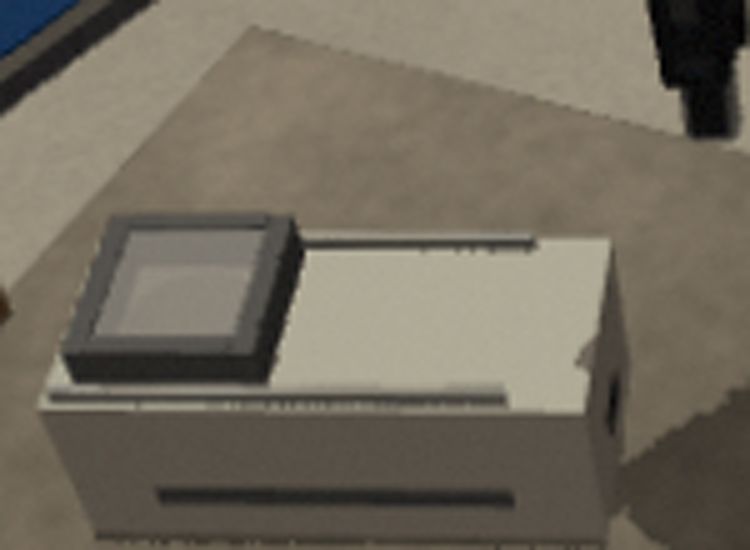

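View pics/w7.png

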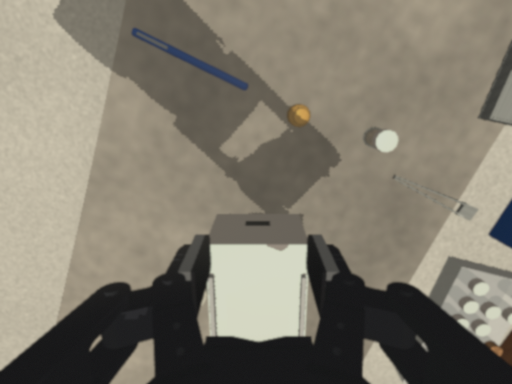

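The cover is shut: it sits at the -y end over the well, with its -y edge near the module's end (crop x 65–300). The wrist view shows the fingers at opening 0.6, with the pads at columns 205 and 312. Next I'll move over the terminal.

>>> move_arm:
  deltas:
    - [[0.002,-0.01,0,-2],[0.006,-0.035,0,-7],[0.012,-0.07,0,-12],[0.018,-0.105,0,-17],[0.024,-0.14,0,-22],[0.03,-0.175,0,-27],[0.036,-0.21,0,-32],[0.042,-0.245,0,-37],[0.048,-0.275,0,-42],[0.053,-0.305,0,-47],[0.056,-0.325,0,-50],[0.058,-0.333,0,-52.3],[0.058,-0.333,0,-52.3],[0.058,-0.333,0,-52.3]]
  gripper: 0.6

```text
t: 10.82
tcp_pos: [0.4493, 0.2533, 0.2092]
tool_rot: [0.805, 0.593, 0.0, -0.008]
force: [0.2, -0.9, -0.3]
finger_gap: 0.6
```

```bash
python3 - <<'E'
from h import *
from station import manip
np.set_printoptions(precision=4,suppress=True)
s=manip.sense();print(s["t"],s["tcp_pos"],s["tool_rot"],s["force"],s["finger_gap"])
d=manip.snapshot("scene");pickle.dump(d,open("scene8.pkl","wb"))
cv2.imwrite("pics/s8.png",cv2.resize(d["img"][110:260,290:450,::-1],None,fx=4,fy=4,interpolation=cv2.INTER_CUBIC))
w=manip.snapshot("wrist");pickle.dump(w,open("wrist8.pkl","wb"));cv2.imwrite("pics/w8.png",w["img"][:,:,::-1])
print(delta(s,[.4482,.2553,.20],72.7))
E
```

```text
10.8167 [0.4493 0.2533 0.2092] [ 0.8053  0.5928  0.0003 -0.0084] [ 0.2333 -0.8767 -0.3454] 0.6002332045371125
(array([ 0.0015, -0.0015,  0.0093]), np.float64(0.01300404629591867), np.float64(72.71300404629592))
```

View pics/s8.png

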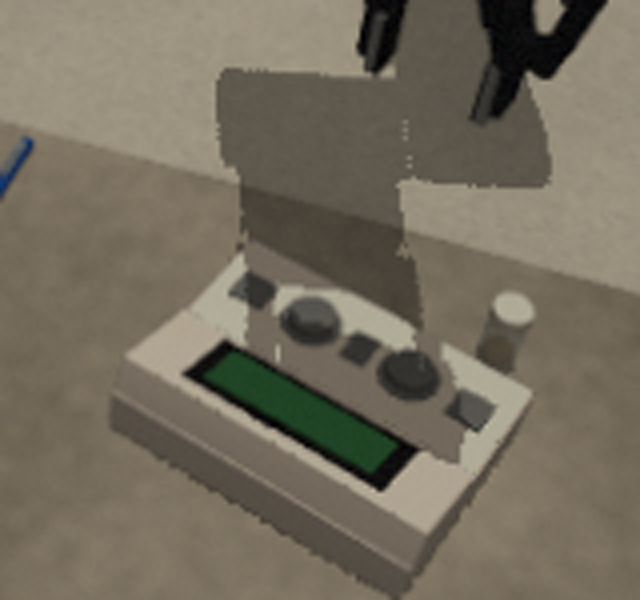

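View pics/w8.png

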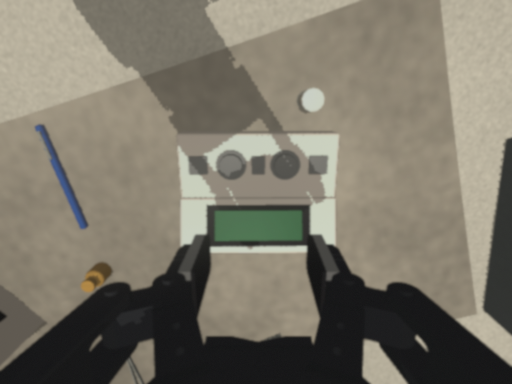

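>>> move_arm:
  deltas:
    - [[0.0015,-0.0015,0.01,0],[0.0015,-0.0015,0.03,0],[0.0015,-0.0015,0.05,0],[0.0015,-0.0015,0.07,0],[0.0015,-0.0015,0.09,0],[0.0015,-0.0015,0.105,0],[0.0015,-0.0015,0.115,0],[0.0015,-0.0015,0.119,0],[0.0015,-0.0015,0.119,0],[0.0015,-0.0015,0.119,0]]
  gripper: 0.66

```text
t: 11.75
tcp_pos: [0.4478, 0.2559, 0.0908]
tool_rot: [0.806, 0.592, 0.001, -0.008]
force: [0.5, 0.5, -0.0]
finger_gap: 0.661
```

```bash
python3 - <<'E'
from h import *
from station import manip
np.set_printoptions(precision=4,suppress=True)
s=manip.sense();print(s["t"],s["tcp_pos"],s["tool_rot"],s["force"],s["finger_gap"])
d=manip.snapshot("scene");pickle.dump(d,open("scene9.pkl","wb"))
g=lambda im:np.clip(255*(im/255.)**.5,0,255).astype(np.uint8)
cv2.imwrite("pics/s9.png",cv2.resize(g(d["img"][140:240,310:430,::-1]),None,fx=6,fy=6,interpolation=cv2.INTER_CUBIC))
w=manip.snapshot("wrist");pickle.dump(w,open("wrist9.pkl","wb"));cv2.imwrite("pics/w9.png",g(w["img"][:,:,::-1]))
print(delta(s,[.4482,.2553,.09],72.7))
Rm=R.from_quat(s["tool_rot"])
for z in(-.04,-.03,-.02,-.01): print(z,[((proj(d,[s["tcp_pos"]+Rm.apply([x,0,z])])[0]-[310,140]+.5)*6) for x in(-.031,.031)],proj(w,[s["tcp_pos"]+Rm.apply([x,-.011,z]) for x in(-.028,.028)]).ravel())
ks=np.array([[.4577,.2859,.041],[.4387,.2247,.041]]);print("keys px",(proj(d,ks)-[310,140]+.5)*6,proj(w,ks))
t=load("top0");v=onz(t,[(127,279)],.045)[0];u=np.array([.2957,.955]);xx=np.array([.955,-.2957]);print("vial_a local",(v[:2]-[.4482,.2553])@xx-.038,(v[:2]-[.4482,.2553])@u)
E
```

```text
11.75 [0.4478 0.2559 0.0908] [ 0.8061  0.5917  0.0006 -0.0084] [ 0.4736  0.5197 -0.0346] 0.6606994957509331
(array([-0.0004,  0.0006,  0.0008]), np.float64(-0.14260970093747005), np.float64(72.55739029906253))
-0.04 [array([394.1191, 128.1864]), array([549.299 , 207.6457])] [195.4799 244.5428 314.4193 244.4881]
-0.03 [array([389.5846, 147.5274]), array([543.3567, 226.8156])] [199.5686 235.0544 310.7666 235.0033]
-0.02 [array([385.1111, 166.5632]), array([537.4972, 245.6733])] [203.1546 226.7276 307.5629 226.6795]
-0.01 [array([380.6974, 185.2999]), array([531.7193, 264.2254])] [206.3257 219.3604 304.7298 219.3148]
keys px [[497.3804 371.6227]
 [349.3682 290.4285]] [[296.2282 203.1936]
 [213.7297 203.798 ]]
vial_a local -0.1113382600107348 0.05810160642073775
```

View pics/s9.png

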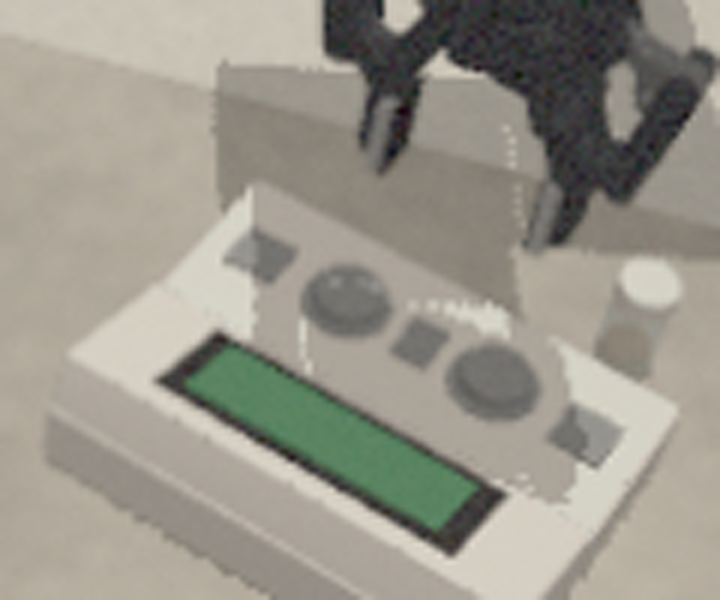

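View pics/w9.png

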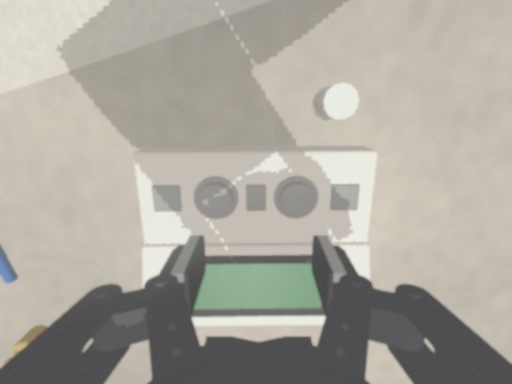

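```bash
python3 - <<'E'
from h import *
np.set_printoptions(precision=4,suppress=True)
t=load("top0");w=load("wrist9");s=load("scene9");w8=load("wrist8")
print("wrist flats",onz(w,[(167,198),(256,197),(345,197)],.0345), "keys",onz(w,[(216,197),(297,197)],.041))
print("wrist8 flats",onz(w8,[(198,165),(258,165),(318,165)],.0345))
f=lambda P,x0,y0,k:[(x0+(u+.5)/k-.5,y0+(v+.5)/k-.5) for u,v in P]
print("top keys",onz(t,f([(232,348),(385,395)],110,195,6),.041))
print("scene keys",onz(s,f([(494,374),(348,292)],310,140,6),.041))
E
```

```text
wrist flats [[0.4248 0.1896 0.0345]
 [0.4454 0.257  0.0345]
 [0.4669 0.3245 0.0345]] keys [[0.434  0.2283 0.041 ]
 [0.453  0.2878 0.041 ]]
wrist8 flats [[0.4248 0.1893 0.0345]
 [0.446  0.2567 0.0345]
 [0.4674 0.3243 0.0345]]
top keys [[0.4572 0.2863 0.041 ]
 [0.4394 0.2244 0.041 ]]
scene keys [[0.4595 0.2851 0.041 ]
 [0.4398 0.2246 0.041 ]]
```

The key-row centre agrees across the three views to within about 3 mm, at about (0.4475, 0.256), and the TCP is over it. The tips are at z ≈ 0.117, with caps at 0.041. I'll go down 66 mm, then creep on force.

>>> move_arm:
  deltas:
    - [[0,0,0.008,0],[0,0,0.024,0],[0,0,0.04,0],[0,0,0.054,0],[0,0,0.062,0],[0,0,0.066,0],[0,0,0.066,0],[0,0,0.066,0]]

```text
t: 12.52
tcp_pos: [0.4478, 0.2574, 0.0256]
tool_rot: [0.806, 0.592, 0.002, -0.008]
force: [-0.7, -0.4, -0.4]
finger_gap: 0.665
```

```bash
python3 - <<'E'
from h import *
from station import manip
np.set_printoptions(precision=4,suppress=True)
s=manip.sense();print(s["t"],s["tcp_pos"],s["tool_rot"],s["force"],s["finger_gap"])
d=manip.snapshot("scene")
g=lambda im:np.clip(255*(im/255.)**.5,0,255).astype(np.uint8)
cv2.imwrite("pics/s10.png",cv2.resize(g(d["img"][140:240,310:430,::-1]),None,fx=6,fy=6,interpolation=cv2.INTER_CUBIC))
w=manip.snapshot("wrist");cv2.imwrite("pics/w10.png",g(w["img"][:,:,::-1]))
E
```

```text
12.5167 [0.4478 0.2574 0.0256] [ 0.8059  0.592   0.0015 -0.0081] [-0.6773 -0.358  -0.4234] 0.6654835791596887
```

View pics/s10.png

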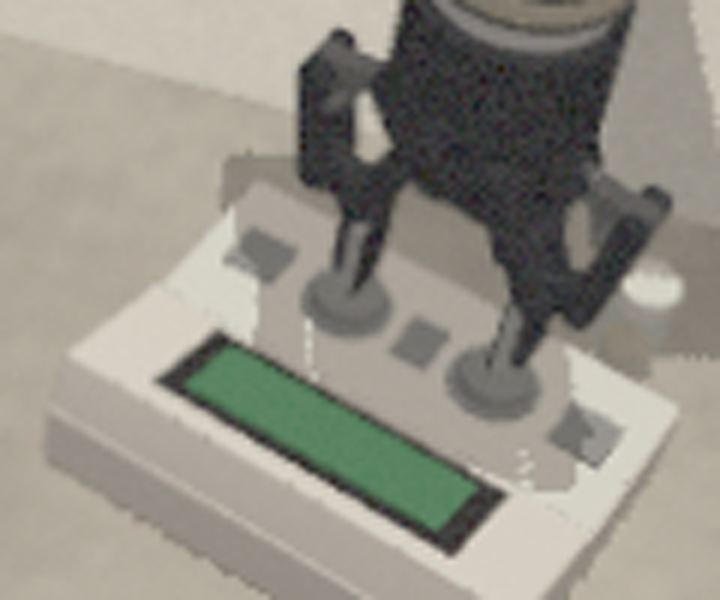

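View pics/w10.png

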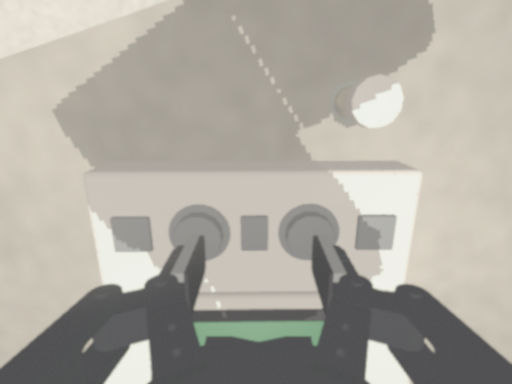

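Both fingertips hang about 8–10 mm over the round caps. In the wrist view the caps are at (198,237) and (310,235), and the tip inner corners at (204,236) and (313,236). I'll shift slightly (-2, -4 mm) to centre and creep down.

>>> move_arm:
  deltas:
    - [[-0.001,-0.002,0,0],[-0.002,-0.004,0,0],[-0.002,-0.004,0.002,0],[-0.002,-0.004,0.004,0],[-0.002,-0.004,0.006,0],[-0.002,-0.004,0.007,0],[-0.002,-0.004,0.007,0],[-0.002,-0.004,0.007,0]]

```text
t: 13.28
tcp_pos: [0.4436, 0.2568, 0.0188]
tool_rot: [0.806, 0.592, 0.002, -0.008]
force: [0.7, -0.2, -0.9]
finger_gap: 0.662
```

```bash
cat > k.py <<'E'
from h import *
from station import manip
import sys
n=sys.argv[1]
np.set_printoptions(precision=4,suppress=True)
s=manip.sense();print(s["t"],s["tcp_pos"],s["tool_rot"],s["force"],s["ft_torque"],s["finger_gap"])
d=manip.snapshot("scene")
g=lambda im:np.clip(255*(im/255.)**.5,0,255).astype(np.uint8)
cv2.imwrite(f"pics/s{n}.png",cv2.resize(g(d["img"][170:220,340:415,::-1]),None,fx=9,fy=9,interpolation=cv2.INTER_CUBIC))
w=manip.snapshot("wrist");cv2.imwrite(f"pics/w{n}.png",g(w["img"][:,:,::-1]))
E
python3 k.py 11
```

```text
13.2833 [0.4436 0.2568 0.0188] [ 0.8059  0.592   0.0018 -0.008 ] [ 0.7232 -0.1823 -0.9168] [-0.0461 -0.0382 -0.0092] 0.6620601109273745
```

View pics/s11.png

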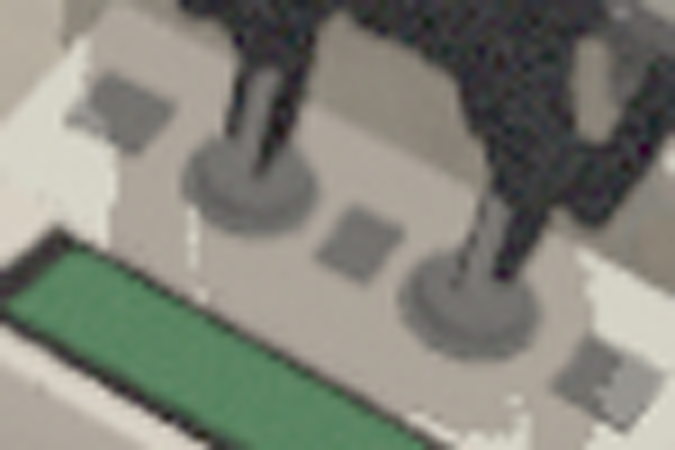

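View pics/w11.png

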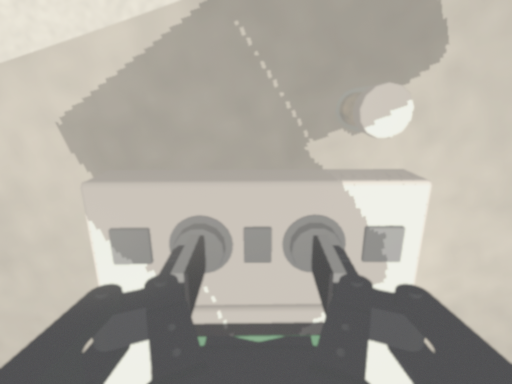

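>>> move_arm:
  deltas:
    - [[0,0,0.001,0],[0,0,0.002,0],[0,0,0.003,0],[0,0,0.004,0],[0,0,0.004,0],[0,0,0.004,0]]

```text
t: 13.88
tcp_pos: [0.4437, 0.2569, 0.0151]
tool_rot: [0.806, 0.592, 0.002, -0.008]
force: [0.6, -0.3, 3.1]
finger_gap: 0.655
```

```bash
python3 k.py 12
```

```text
13.8833 [0.4437 0.2569 0.0151] [ 0.8059  0.592   0.0021 -0.0079] [ 0.5529 -0.3327  3.1411] [-0.055  -0.0381  0.018 ] 0.6552833058397238
```

View pics/s12.png

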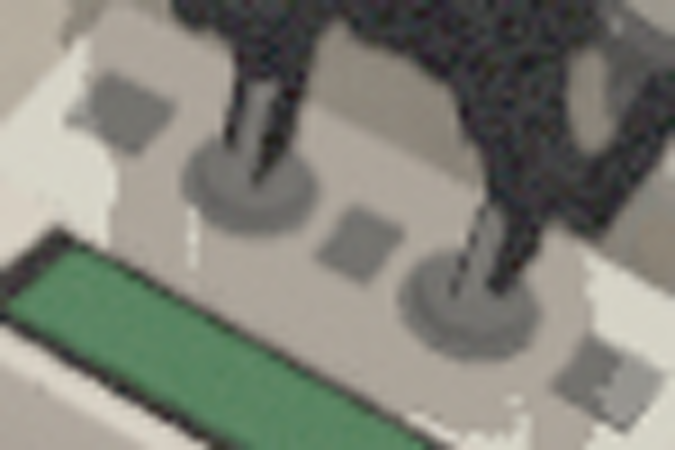

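>>> move_arm:
  deltas:
    - [[0,0,0.002,0],[0,0,0.004,0],[0,0,0.006,0],[0,0,0.008,0],[0,0,0.008,0],[0,0,0.008,0]]

```text
t: 14.48
tcp_pos: [0.4438, 0.2569, 0.0099]
tool_rot: [0.806, 0.592, 0.003, -0.008]
force: [-3.6, -1.7, 28.3]
finger_gap: 0.662
```

```bash
python3 k.py 13
```

```text
14.4833 [0.4438 0.2569 0.0099] [ 0.8057  0.5923  0.0025 -0.0075] [-3.5914 -1.6717 28.2721] [-0.9823  0.8235 -0.0941] 0.6620018893526073
```

View pics/s13.png

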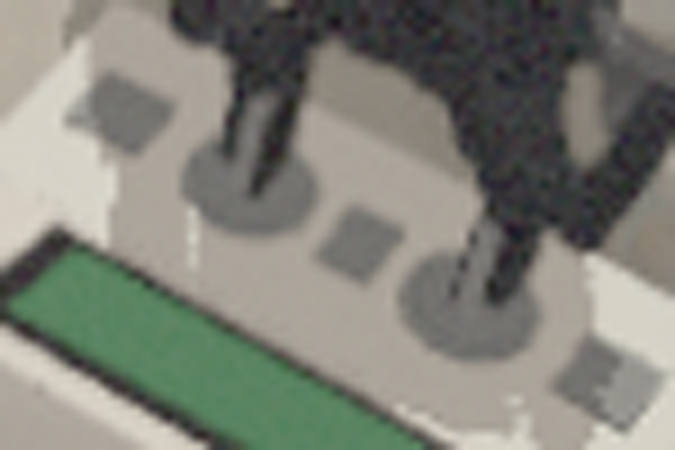

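View pics/w13.png

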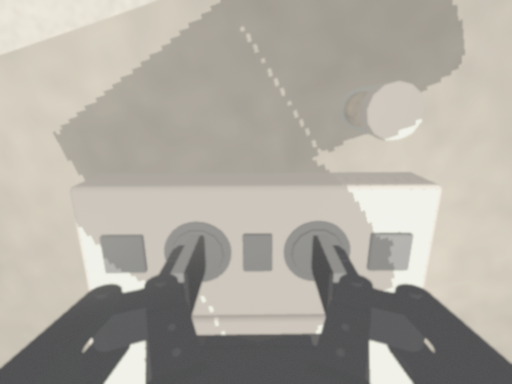

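Force is 28 N up and both caps are flush with their collars in the scene view (caps at about (250,185) and (470,300)). Each call starts from the measured pose, so I keep pressing with an offset slightly larger than the present lag to hold the keys fully down.

>>> move_arm:
  deltas:
    - [[0,0,0.003,0],[0,0,0.0035,0],[0,0,0.0035,0],[0,0,0.0035,0],[0,0,0.0035,0],[0,0,0.0035,0],[0,0,0.0035,0],[0,0,0.0035,0],[0,0,0.0035,0],[0,0,0.0035,0],[0,0,0.0035,0],[0,0,0.0035,0],[0,0,0.0035,0],[0,0,0.0035,0],[0,0,0.0035,0],[0,0,0.0035,0],[0,0,0.0035,0],[0,0,0.0035,0],[0,0,0.0035,0],[0,0,0.0035,0]]

```text
t: 16.25
tcp_pos: [0.4439, 0.257, 0.0098]
tool_rot: [0.806, 0.592, 0.003, -0.007]
force: [-3.6, -2.1, 32.8]
finger_gap: 0.664
```

```bash
python3 k.py 14
```

```text
16.25 [0.4439 0.257  0.0098] [ 0.8055  0.5925  0.0032 -0.0071] [-3.6314 -2.0968 32.7791] [-1.0895  1.0076 -0.1188] 0.6642221708380568
```

View pics/s14.png

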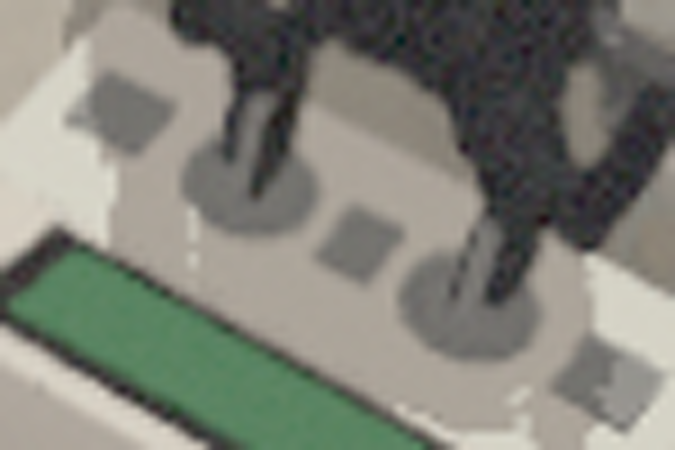

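>>> move_arm:
  deltas:
    - [[0,0,0.0035,0],[0,0,0.0035,0],[0,0,0.0035,0],[0,0,0.0035,0],[0,0,0.0035,0],[0,0,0.0035,0],[0,0,0.0035,0],[0,0,0.0035,0],[0,0,0.0035,0],[0,0,0.0035,0],[0,0,0.0035,0],[0,0,0.0035,0],[0,0,0.0035,0],[0,0,0.0035,0],[0,0,0.0035,0],[0,0,-0.02,0],[0,0,-0.05,0],[0,0,-0.08,0],[0,0,-0.11,0],[0,0,-0.12,0]]

```text
t: 18.02
tcp_pos: [0.4463, 0.2559, 0.1331]
tool_rot: [0.806, 0.593, 0.006, -0.006]
force: [0.5, 0.4, 0.3]
finger_gap: 0.655
```

```bash
python3 k.py 15; python3 - <<'E'
from station import manip
import cv2
d=manip.snapshot("scene");cv2.imwrite("pics/full15.png",d["img"][:,:,::-1])
E
```

```text
18.0167 [0.4463 0.2559 0.1331] [ 0.8055  0.5925  0.0062 -0.0061] [0.468  0.4104 0.3024] [ 0.0223 -0.0238  0.0447] 0.6551991296626177
```

View pics/s15.png

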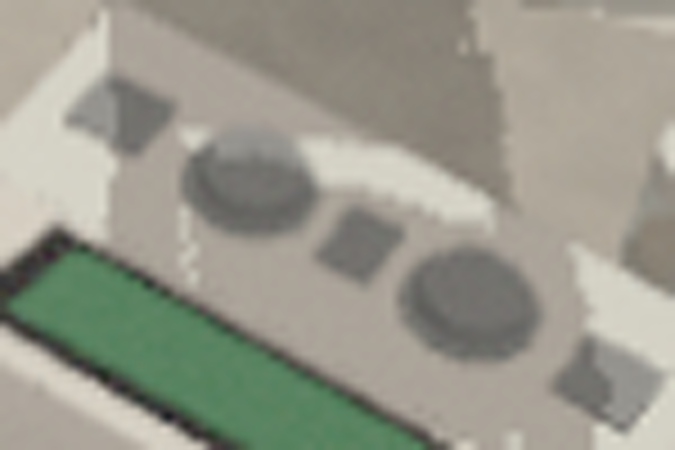

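View pics/full15.png

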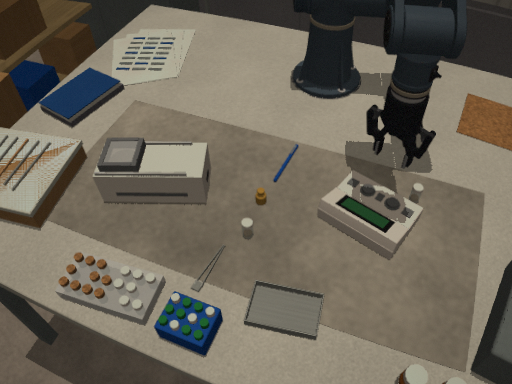

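Everything is up and in place. The moments suggested the right key carried more load, so I'll check from the saved pictures that the left key was equally deep while held.

```bash
python3 - <<'E'
import cv2,numpy as np
ims=[cv2.cvtColor(cv2.imread(f"pics/s{n}.png"),cv2.COLOR_BGR2GRAY)[50:,:] for n in (12,13,14,15)]
o=[]
for n,im in zip((12,13,14,15),ims):
    for (c,r0) in((235,165),(455,290)):
        print(n,c,[int(im[r-50:r-44,c-12:c+12].mean()) for r in range(r0,r0+84,6)])
g=np.vstack([np.hstack([cv2.imread(f"pics/s{n}.png")[110:260,170:330],cv2.imread(f"pics/s{n}.png")[230:380,385:545]]) for n in (12,14,15)])
g=np.clip((g.astype(float)-80)*3.0,0,255).astype(np.uint8)
cv2.imwrite("pics/cmp.png",cv2.resize(g,None,fx=1.3,fy=1.3))
E
```

```text
12 235 [116, 117, 116, 115, 113, 111, 107, 103, 103, 107, 112, 131, 152, 162]
12 455 [103, 110, 113, 113, 114, 108, 101, 99, 104, 112, 116, 134, 155, 163]
13 235 [113, 117, 118, 116, 112, 111, 112, 114, 112, 111, 114, 131, 152, 162]
13 455 [98, 104, 110, 113, 113, 113, 113, 112, 111, 113, 116, 133, 155, 163]
14 235 [112, 117, 117, 115, 113, 112, 113, 114, 114, 113, 113, 130, 152, 162]
14 455 [98, 104, 111, 114, 115, 114, 113, 112, 111, 112, 115, 133, 156, 163]
15 235 [112, 114, 115, 114, 113, 109, 103, 99, 101, 106, 112, 131, 152, 161]
15 455 [112, 113, 114, 113, 110, 105, 101, 99, 104, 110, 115, 133, 154, 162]
```

View pics/cmp.png

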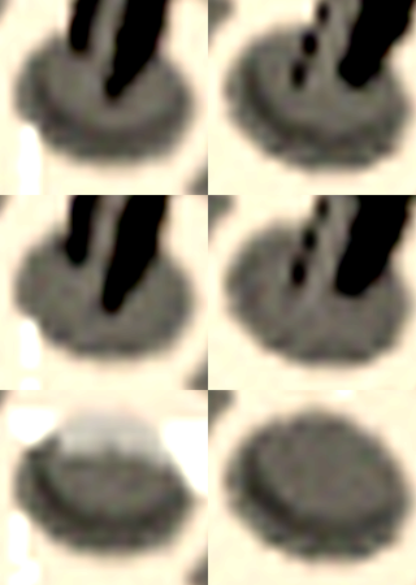

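The comparison settles it. While held (middle row), the dark side wall is gone on both keys alike; before (top) and after (bottom) it shows on both. Handing in.

```bash
python3 - <<'E'
from station import manip
s=manip.sense();print(s["t"],s["force"]);print(manip.sign_off())
E
```

```text
18.1667 [ 0.09207592  0.11736389 -0.597037  ]
the job is handed in; nothing more can be done
None
```

I shut the draught cover, pressed both round keys down together for about 3 s, released them together, lifted clear and handed the job in at about 18 s; no verdict was reported.

- **First push missed:** the fingertips stood about 22–28 mm higher than the stated `tip_extent` implies, so they passed over the cover without touching it. I measured the real tip height in the scene and wrist views and redid the push lower.
- **Cover:** it met a hard stop at 16.5 N with no further movement. The picture afterwards shows it over the well, and it was still there in the last picture before hand-in.
- **Keys:** upward force while holding was 28–33 N. The tool was tilted about 1° after the push, and the moments suggested the right key took more of the load. In the pictures both caps were equally flush while held and both stood up again after release.
- **Other keys and bystanders:** no flat key was touched and the bystanders stood where they were, judged by eye from the scene picture. The arm was clear of everything, with wrist force near 0 N.
- **Disagreement between views:** the wrist camera put the key row up to about 5 mm from where the top and scene views put it. I shifted 4 mm towards the wrist view, which still kept the fingertips on the caps.

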